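Fit the cell in the ripening room's climate logger

TASK

Fit the big cell that lies on the bench into the battery holder of the opened climate logger: press its flat end back against the coil spring, just far enough and without squashing the spring solid or forcing the lip, roll the button end down past the retaining lip, and let go so that the cell lies level and fully home in its cradle, button end under the lip against its contact. Leave the other things on the bench where they are.

Things in the scene. Friction and masses are not known exactly. Their poses are not given: they have to be found in the camera images.
- cell: The big cell (D size) lying on its side on the bench: grey-sleeved steel cylinder 33 mm across, 61 mm long, about 140 g. Origin at its centre, half-way along the 61 mm, on the axis. x runs along it to the button (plus) end: flat (minus) end at x = -30.5 mm, shoulder at +29 mm, tip of the 9.6 mm wide, 1.5 mm high button at +30.5 mm.
- cell_plus (a point): Centre of the tip of the cell's button (plus) end; same axes as the cell.
- cell_minus (a point): Centre of the cell's flat (minus) end; same axes as the cell.
- logger: Climate logger, fixed, on its back, cover off: white case 200 (x) x 130 mm, walls 30 mm high, 4 mm thick, inside floor 6 mm above the bench. Origin: centre of the underside. The grey cell holder stands on the centre line in the -x part, circuit board (up to 22 mm high) in the +x part, cable glands on the +x end. Beside the holder the case is empty for 45 mm.
- seat (a point): Middle of the holder's range on its axis, 34 mm from the logger's origin towards -x, 28.5 mm above the bench; axes as the logger's: x from spring end to lip end, z up. The holder is clamped through a slot up to 10 mm to either side of it along x, differently each time: feel for it. The seated cell's centre lies at the seat plus that shift, on ribs under 32 mm wide that centre it; no side walls.
- spring_rest (a point): 27 mm from the seat to -x, on the axis: where, before the holder's shift, the spring's free end coil stands (a flat disc 16 mm across, facing +x; wall 20 mm behind it, 9.5 mm higher than the axis). It yields to -x with 0.75 N per mm: 2.6 N with the cell home (3.5 mm in), 8 to 9.3 N (10.7 to 12.4 mm in) for rolling past the lip; at 13.5 mm (10 N) it is squashed solid.
- lip_edge (a point): Where, before the holder's shift, the middle of the retaining lip's top edge lies: a 24 mm wide, 3 mm thick plate that juts 5 mm from the contact wall towards the spring. Edge 25.5 mm from the seat to +x (52.5 mm from the spring's free end), contact wall 30.5 mm; lip top 22 mm, underside 19 mm above the axis (2.5 mm above a cell at home). Both move with the holder.
- c_cell_a: A smaller cell (C size, 26 mm across, 50 mm high) standing on end; origin under its centre. Not to be moved.
- c_cell_b: Another such smaller cell standing on end. Not to be moved.
- cover: The logger's cover, a white tray 200 x 130 x 42 mm; origin under its centre. Not to be moved.
- screwdriver: Screwdriver, 190 mm long, lying on the bench. Not to be moved.
- brush: Wooden cheese brush, 150 x 55 x 40 mm, bristles down; origin under its centre. Not to be moved.
- cheese: Cheese wheel, 112 mm across, 58 mm high; origin under its centre. Not to be moved.

How it is judged:
On the way:
1. the cell's flat end presses the spring back (5 N or more) while its button end is still raised (x of cell_minus in the frame of seat below -0.0225 m and z of cell_minus in the frame of seat below 0.02 m and y of cell_minus in the frame of seat between -0.008 and 0.008 m and z of cell_plus in the frame of seat above 0.01 m and contact force between cell and logger above 5 N), for 0.1 s.
At the end, for the whole second after the job is handed in: The cell lies let go and still in the holder, clamped between spring and contact (over 3 N on the logger), button end to the lip (tip within 12 mm of the contact wall's middle setting), centre within 2.5 mm sideways and 2.2 mm in height of the axis, aligned within 0.06 rad: level, under the lip (x of cell_plus in the frame of seat between 0.0185 and 0.0425 m and y of cell in the frame of seat between -0.0025 and 0.0025 m and z of cell in the frame of seat between -0.0022 and 0.0022 m and angle between the x axis of cell and the x axis of seat, either way round below 0.06 rad and linear speed of cell below 0.01 m/s and contact force between cell and logger above 3 N); the robot touches nothing.
It fails at once if the cell is pressed against the logger (spring, lip, wall or cradle) with more than 25 N, as when the spring is squashed solid or the lip forced (contact force between cell and logger above 25 N).
It fails at once if another thing on the bench is moved by more than 30 mm (distance of any of c_cell_a, c_cell_b, cover, screwdriver, brush, cheese from where it was at the start of the episode above 0.03 m).
It also fails if it takes over 72 s, if anything falls off the work surface, if the arm or the gripper's body presses on something with over 40 N, if the wrist force passes 120 N, or if a joint passes its speed limit or range.

ROBOT

A 6-joint arm with a two-finger parallel gripper is mounted at the origin on the work surface. World frame = base frame: x ahead of the robot, y to its left, z up, the work surface at z = 0. Lengths are in m, angles in rad, forces in N, time in s.
With the tool pointing down it reaches from about 0.275 to 0.85 m from the base axis. Payload 5.2 kg.
Tool frame: the origin (TCP) lies where the fingers leave the gripper's body, on its centre line; the fingertips stand 73 mm ahead of it and the grasp point (between the pads) lies 54 mm ahead of it; z points along the fingers, y is the line along which they close (so a half turn about z gives the same grasp; the last joint's range is limited). The gripper opens to 85 mm and grips with 20 to 120 N. Pads are 22 mm wide; open, the fingers measure 114 mm over their backs; the gripper's body (76 mm by 85 mm) begins 54 mm behind the grasp point. The pads swing forward as they close: fully open they stand 13 mm farther back than shut.
Start: joints at [-1.326, 0.259, 1.535, -0, 1.348, -0.203], TCP at [0.238, -0.496, 0.304] pointing down, gripper open.
Joint ranges: [-3.14, 3.14], [-0.91, 2.08], [0.19, 2.58], [-1.22, 4.36], [0.22, 2.71], [-3.12, 3.12]. Speed limits (rad/s): [2.57, 2.57, 3.14, 3.14, 3.14, 3.14].

INTERFACE

Orientations are given as a rotation vector (axis times angle).
In Python, from workcell import env gives the robot as it stands.
- The arm moves only by the tool arm_command, never from a script. Its argument "deltas" is a list of rows, each an object of numbers: "x", "y", "z": the shift along the tool's x, y, z in mm; "rx", "ry", "rz": the turn, a rotation vector about the tool's x, y, z in rad; "fingers": the opening, from 0 (shut) to 1 (fully open). A call has 1 to 12 rows; each row is the pose to reach, as a shift and turn from the pose commanded when the call began, along the tool's axes at that moment; what a row does not reach only later rows make up. A row lasts 1/8 s, in which the tool goes at most 62.5 mm and 10.7 degrees, less where a joint would pass 70% of its speed; a pose out of reach is approached as far as the arm can. A call with a gripper value outside its range is refused whole. The fingers move at their own pace and stop on an object; "grip_force" is the grip in N (left out, the last holds). Time passes only in rows, so rows that repeat a pose let the fingers close. It gives the time, the measured TCP pose, the force, the opening and the grip force at its end, in the units of the state.
- env.read_state(): the state, without advancing time (a new reading comes with each control period).
- env.camera(name): name is "scene" or "top"; returns a dict with "image" (480x640x3 uint8, red, green, blue), "fx", "fy", "cx", "cy" (pixels), "R" (3x3) and "t" (3): a world point X has camera coordinates R X + t. Camera axes: x right, y down, z forward; pixel columns grow to the right and rows downward; lengths in m; the calibration is good to about 2 mm. A picture is of the moment at which its call begins. There is no depth.
- env.close_job(): hands the job in; it is judged then, once.
Trained networks look in a picture, given as the dict that the camera call returned (one of the last four; its "shot" number tells which), for a name from the list of things; names that differ only in an ending like _2 or _b are one class to them, and where a whole thing is asked for, a point or a joint stands for the part that bears it (a point fixed in the world has none). Each returns a list of dicts, best first, with "p" (0 to 1); they miss things now and then, are a little off and sometimes report something else, mostly with a low value. They report only what shows in the picture. A call takes as long as a camera call.
- env.look_for(picture, label): "centre" ([x, y, z] in m, in the coordinates of the camera as it stood for that picture, good to about 4 mm: the middle of the surface that is visible of it).
- env.regions_of(picture, label): "pixels" (480x640 bool, what is visible of it).
The state is a dict: "time_s": time; "joint_positions": joint angles; "joint_velocities": joint speeds; "joint_efforts": joint torques, N m; "ee_pos": TCP position; "ee_rot": TCP orientation; "force": force on the tool from outside, world axes, zero at the start; "wrist_torque": the same for the moment, N m; "grip_width": opening from 0.0 (shut) to 1.0 (fully open); "grasp_force": force on a finger pad.
Only numpy, scipy, OpenCV 4.12 (cv2) and the standard library are available. Lean on these libraries where they do the work, as an engineer would, in place of code of your own. Each camera call takes 0.05 s, during which the arm holds its last target. There are 200 camera calls.

## Working session

There is one attempt and no reset: what is moved stays moved. The work goes in short steps, Python scripts to look and compute and a tool call to move; the robot and the scene stay as the last step left them, time stands still between calls to the robot, and variables do not carry over. Pictures are saved under pics/ and viewed, at most 10 in all, crops included, and the job is handed in when it is done.

Besides the shell and the picture viewer there is one more tool, called after "Call:" as name([rows], argument=value, ...), one row to a line, values as JSON. arm_command: Moves the arm, as the interface text tells. Its arguments: {"type":"object","properties":{"deltas":{"type":"array"},"grip_force":{"type":"number"}},"required":["deltas"]}

```bash
ls; mkdir -p pics
python3 - <<'E'
from workcell import env
import cv2,numpy as np
s=env.read_state();print(s['time_s'],s['ee_pos'],s['ee_rot'],s['force'])
for n in ("scene","top"):
    c=env.camera(n);cv2.imwrite(f"pics/{n}0.png",c["image"][:,:,::-1])
    print(n,c['fx'],c['cx'],c['cy'],np.round(c['R'],3).tolist(),np.round(c['t'],3).tolist())
    R,t=np.array(c['R']),np.array(c['t'])
    for l in ("cell","logger","c_cell_a","cover","screwdriver","brush","cheese"):
        for d in env.look_for(c,l)[:2]: print(l,round(d['p'],2),np.round(R.T@(np.array(d['centre'])-t),3))
E
```

```text
pics
0.0 [ 0.23806372 -0.49537186  0.30306992] [-3.06140639e+00 -6.97071142e-01  1.73647675e-05] [-0.23277849  0.20721999 -0.65062219]
scene 619.312456313837 324.9090987756189 239.94681038423985 [[0.849, 0.528, 0.004], [0.424, -0.679, -0.6], [-0.314, 0.511, -0.8]] [-0.394, -0.205, 1.644]
cell 0.73 [ 0.58  -0.133  0.012]
cell 0.59 [0.472 0.172 0.027]
logger 0.77 [ 0.584 -0.13   0.009]
c_cell_a 0.75 [0.582 0.186 0.039]
c_cell_a 0.61 [ 0.488 -0.416  0.05 ]
cover 0.71 [ 0.502 -0.535  0.004]
screwdriver 0.77 [ 0.279 -0.38   0.021]
brush 0.77 [0.436 0.37  0.04 ]
cheese 0.85 [0.678 0.377 0.06 ]
top 467.6593612064384 319.279318070257 239.9809688386304 [[0.009, -1.0, -0.02], [-0.987, -0.006, -0.159], [0.159, 0.021, -0.987]] [-0.064, 0.495, 1.122]
cell 0.66 [ 0.584 -0.128  0.008]
cell 0.56 [0.468 0.178 0.029]
logger 0.83 [ 0.578 -0.135  0.014]
c_cell_a 0.69 [0.585 0.182 0.046]
c_cell_a 0.46 [ 0.484 -0.406  0.05 ]
cover 0.77 [ 0.514 -0.547 -0.001]
screwdriver 0.66 [ 0.275 -0.37   0.025]
brush 0.91 [0.432 0.376 0.037]
brush 0.25 [ 0.584 -0.134  0.01 ]
cheese 0.81 [0.673 0.392 0.057]
cheese 0.64 [0.471 0.179 0.032]
```

View pics/scene0.png

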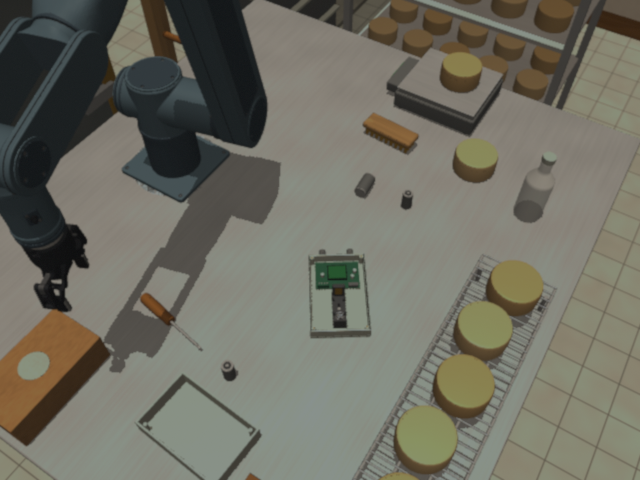

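View pics/top0.png

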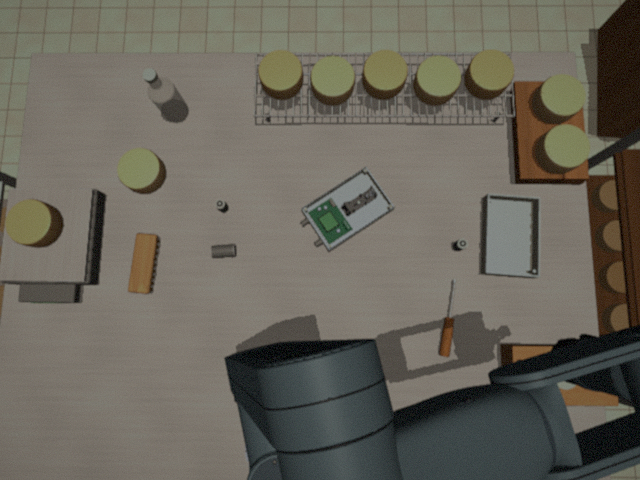

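The top view shows the cell at (224,251). The logger is at (347,210), with its glands to the lower left, so its +x points that way. In the scene view the holder is at (339,305). Next I'll fit silhouettes and crop closer.

```bash
cat > h.py <<'E'
from workcell import env
import cv2,numpy as np
from scipy.optimize import minimize
from scipy.spatial.transform import Rotation as Ro
def proj(c,P):
    q=np.asarray(P)@np.array(c['R']).T+np.array(c['t'])
    return np.c_[c['fx']*q[:,0]/q[:,2]+c['cx'],c['fy']*q[:,1]/q[:,2]+c['cy']]
def box():
    return np.array([[x,y,z] for x in(-.1,.1) for y in(-.065,.065) for z in(0,.03)])
def cyl():
    a=np.linspace(0,2*np.pi,24,endpoint=False)
    return np.array([[x,.0165*np.cos(t),.0165*np.sin(t)+.0165] for x in(-.0305,.029) for t in a])
def place(P,p):
    return P@Ro.from_euler('z',p[2]).as_matrix().T+[p[0],p[1],0]
def fit(pics,label,P,p0,near):
    ms=[]
    for c in pics:
        g=env.regions_of(c,label); u=proj(c,[near])[0]
        g=min(g,key=lambda d:np.hypot(*(np.argwhere(d['pixels']).mean(0)[::-1]-u)))
        m=g['pixels'].astype(np.uint8)
        if label=='logger': m=cv2.morphologyEx(m,cv2.MORPH_OPEN,np.ones((13,13)))
        ms.append(cv2.resize(m*255,None,fx=4,fy=4,interpolation=cv2.INTER_LINEAR)>127)
    def cost(p):
        s=0
        for c,m in zip(pics,ms):
            h=cv2.convexHull(((proj(c,place(P,p))+.5)*64).astype(np.int32)); 
            r=np.zeros(m.shape,np.uint8); cv2.fillConvexPoly(r,h-32,1,shift=4)
            s+=1-(m&(r>0)).sum()/(m|(r>0)).sum()
        return s
    best=None
    for y in p0[2]:
        o=minimize(cost,[p0[0],p0[1],y],method='Nelder-Mead',options=dict(initial_simplex=np.array([p0[0],p0[1],y])+np.array([[0,0,0],[.01,0,0],[0,.01,0],[0,0,.15]])))
        if best is None or o.fun<best.fun: best=o
    return best.x,best.fun
E
python3 - <<'E'
from h import *
s=env.camera("scene");t=env.camera("top")
for pics in ([s],[t],[s,t]):
    for l,P,p,n in (("logger",box(),(.583,-.132,[2.2,2.5]),(.583,-.132,.02)),("cell",cyl(),(.47,.176,[1.2,1.5,1.8,2.1]),(.47,.176,.016))):
        try: print(l,fit(pics,l,P,p,n))
        except Exception as e: print(l,e)
a=s['image'][235:345,285:395];b=t['image'][160:260,295:400]
c=s['image'][165:205,345:390];d=t['image'][232:270,202:246]
R=lambda i:cv2.resize(i,(400,300),interpolation=cv2.INTER_CUBIC)
o=np.vstack([np.hstack([R(a),R(b)]),np.hstack([R(c),R(d)])])
cv2.imwrite("pics/crop.png",cv2.convertScaleAbs(o[:,:,::-1],alpha=1.6))
E
```

```text
logger (array([ 0.57852826, -0.13026158,  2.16425673]), np.float64(0.030037044013310754))
cell (array([0.46720921, 0.186072  , 1.64238643]), np.float64(0.0611377909124492))
logger (array([ 0.58059286, -0.13286927,  2.16353119]), np.float64(0.05072582202873577))
cell (array([0.46945824, 0.18183732, 1.64178371]), np.float64(0.05719457013574658))
logger (array([ 0.57899306, -0.1306609 ,  2.16562674]), np.float64(0.0901052549872533))
cell (array([0.46870659, 0.1831786 , 1.64018016]), np.float64(0.19612701060676085))
```

View pics/crop.png

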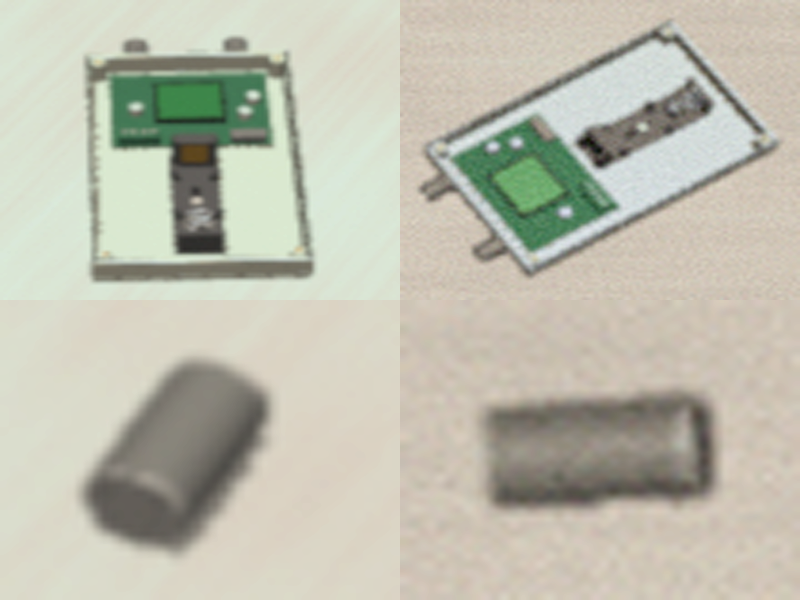

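The crop shows the logger's spring end at the upper right of the top view, at about (710,95) in the crop. The cell's visible -y end is plain and dark, so its button should be on the +y end. I'll check that once the cell is lifted. Next come a rectified view of the holder and the first move.

```bash
cat >> h.py <<'E'
LG=np.array([.5795,-.1315,2.1645])
def go(pos,yaw,tilt=0):
    "print tool-frame delta to TCP pos with x_tool at yaw, x_tool raised by tilt"
    s=env.read_state(); R0=Ro.from_rotvec(s['ee_rot'])
    c=np.array([np.cos(yaw),np.sin(yaw),0]); l=np.array([np.sin(yaw),-np.cos(yaw),0]); z=np.array([0,0,-1.])
    x=c*np.cos(tilt)-z*np.sin(tilt); zz=np.cross(x,l)
    R1=Ro.from_matrix(np.c_[x,l,zz])
    d=R0.inv().apply(np.array(pos)-s['ee_pos'])*1000
    print("t",s['time_s'],"d",np.round(d,1),"r",np.round((R0.inv()*R1).as_rotvec(),3),"F",np.round(s['force'],2))
E
python3 - <<'E'
from h import *
go([.4685,.1835,.16],1.641)
out=[]
Ls=Ro.from_euler('z',LG[2]).as_matrix()
for c in (env.camera("scene"),env.camera("top")):
  for z in (.038,.0505):
    # 4 px/mm? x -110..30 , y -30..30 logger frame
    q=np.array([[-.1,-.03,z],[.02,-.03,z],[.02,.03,z],[-.1,.03,z]])
    uv=proj(c,q@Ls.T+[LG[0],LG[1],0]).astype(np.float32)
    H=cv2.getPerspectiveTransform(uv,np.float32([[0,140],[780,140],[780,0],[0,0]]))
    w=cv2.warpPerspective(c['image'],H,(780,140),flags=cv2.INTER_CUBIC)
    for k in range(-100,20,10): cv2.line(w,(int((k+100)*6.5),0),(int((k+100)*6.5),8 if k%50 else 20),(255,0,0),1)
    out.append(w)
cv2.imwrite("pics/rect.png",cv2.convertScaleAbs(np.vstack(out)[:,:,::-1],alpha=1.6))
E
```

```text
t 1.3 d [ 501.8 -512.6  143.9] r [-0.     0.    -1.193] F [-0.21  0.06  0.01]
```

View pics/rect.png

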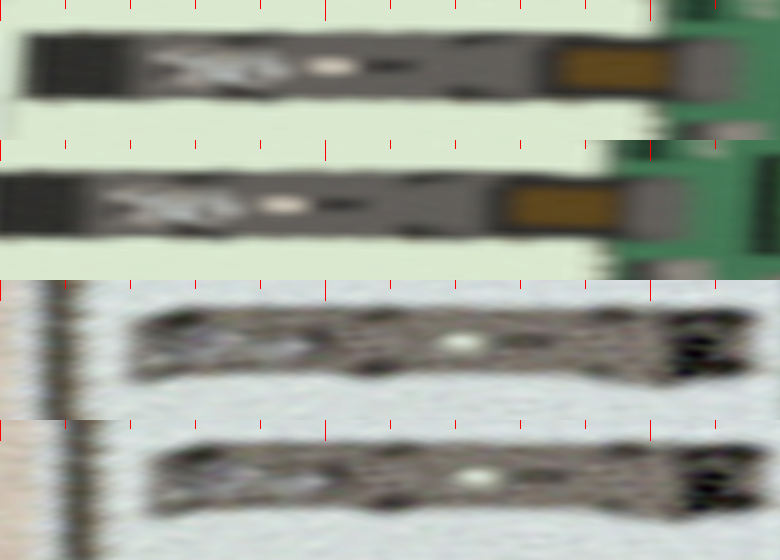

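The holder runs from about -80 (spring wall) to +5 mm in the logger frame, and the lip edge is near -4.6. That makes the shift roughly +4 to +4.5 mm. Moving to the cell.

Call:
arm_command([
  {"x":502,"y":-513,"z":144,"rz":-1.193,"fingers":1},
  {"x":502,"y":-513,"z":144,"rz":-1.193,"fingers":1},
  {"x":502,"y":-513,"z":144,"rz":-1.193,"fingers":1},
  {"x":502,"y":-513,"z":144,"rz":-1.193,"fingers":1},
  {"x":502,"y":-513,"z":144,"rz":-1.193,"fingers":1},
  {"x":502,"y":-513,"z":144,"rz":-1.193,"fingers":1},
  {"x":502,"y":-513,"z":144,"rz":-1.193,"fingers":1},
  {"x":502,"y":-513,"z":144,"rz":-1.193,"fingers":1},
  {"x":502,"y":-513,"z":144,"rz":-1.193,"fingers":1},
  {"x":502,"y":-513,"z":144,"rz":-1.193,"fingers":1},
  {"x":502,"y":-513,"z":144,"rz":-1.193,"fingers":1},
  {"x":502,"y":-513,"z":144,"rz":-1.193,"fingers":1},
])

```text
$.deltas[0]: bad value
```

Run:
```python
from h import *
go([.4685,.1835,.079],1.641)
```

```text
t 1.4 d [ 501.7 -512.5  224.9] r [-0.     0.    -1.193] F [ 0.08 -0.23 -0.3 ]
```

Call:
arm_command([
  {"x":42,"y":-43,"z":12,"rx":0,"ry":0,"rz":-0.1,"fingers":1.0},
])

```text
time_s: 1.52
ee_pos: [0.257, -0.4416, 0.2922]
ee_rot: [3.022, 0.847, -0.0]
force: [0.7, 0.6, -0.1]
grip_width: 0.998
grasp_force: 0.0
```

Call:
arm_command([
  {"x":42,"y":-43,"z":12,"rx":0,"ry":0,"rz":-0.12,"fingers":1},
  {"x":84,"y":-86,"z":24,"rx":0,"ry":0,"rz":-0.24,"fingers":1},
  {"x":126,"y":-128,"z":36,"rx":0,"ry":0,"rz":-0.36,"fingers":1},
  {"x":168,"y":-171,"z":48,"rx":0,"ry":0,"rz":-0.48,"fingers":1},
  {"x":210,"y":-214,"z":60,"rx":0,"ry":0,"rz":-0.6,"fingers":1},
  {"x":252,"y":-257,"z":72,"rx":0,"ry":0,"rz":-0.72,"fingers":1},
  {"x":294,"y":-300,"z":84,"rx":0,"ry":0,"rz":-0.84,"fingers":1},
  {"x":336,"y":-342,"z":96,"rx":0,"ry":0,"rz":-0.96,"fingers":1},
  {"x":378,"y":-385,"z":108,"rx":0,"ry":0,"rz":-1.08,"fingers":1},
  {"x":420,"y":-428,"z":110,"rx":0,"ry":0,"rz":-1.1,"fingers":1},
])

```text
time_s: 2.78
ee_pos: [0.393, 0.1474, 0.1815]
ee_rot: [2.132, 2.307, -0.0]
force: [1.3, -1.9, 0.1]
grip_width: 1.001
grasp_force: 0.0
```

Run:
```python
from h import *
go([.4685,.1835,.079],1.641)
```

```text
t 2.775 d [ 30.1  78.2 102.5] r [-0.     0.     0.009] F [ 1.33 -1.87  0.07]
```

Call:
arm_command([
  {"x":20,"y":45,"z":20,"rx":0,"ry":0,"rz":0.01,"fingers":1},
  {"x":30,"y":78,"z":40,"rx":0,"ry":0,"rz":0.01,"fingers":1},
  {"x":30,"y":78,"z":60,"rx":0,"ry":0,"rz":0.01,"fingers":1},
  {"x":30,"y":78,"z":85,"rx":0,"ry":0,"rz":0.01,"fingers":1},
  {"x":30,"y":78,"z":102,"rx":0,"ry":0,"rz":0.01,"fingers":1},
  {"x":30,"y":78,"z":102,"rx":0,"ry":0,"rz":0.01,"fingers":1},
])

```text
time_s: 3.52
ee_pos: [0.4677, 0.1811, 0.0788]
ee_rot: [-2.145, -2.293, 0.004]
force: [-0.6, 1.0, 0.1]
grip_width: 0.999
grasp_force: 0.0
```

Run:
```python
from h import *
go([.4685,.1835,.079],1.641)
c=env.camera("scene");cv2.imwrite("pics/grasp.png",cv2.resize(cv2.convertScaleAbs(c["image"][110:250,300:460,::-1],alpha=1.6),(640,560),interpolation=cv2.INTER_CUBIC))
```

```text
t 3.525 d [ 2.4  1.  -0.2] r [-0.003  0.    -0.003] F [-0.62  1.05  0.13]
```

View pics/grasp.png

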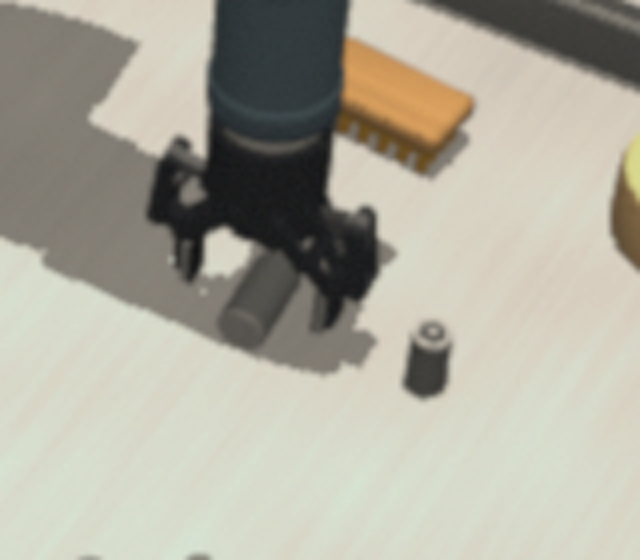

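The fingers straddle the cell and the small cell is clear. The cell's visible end is plain, so it is the flat one. Lower 4 mm and close.

Call:
arm_command([
  {"x":2,"y":0,"z":4,"rx":0,"ry":0,"rz":0,"fingers":1},
  {"x":2,"y":0,"z":4,"rx":0,"ry":0,"rz":0,"fingers":0.3},
  {"x":2,"y":0,"z":4,"rx":0,"ry":0,"rz":0,"fingers":0.3},
  {"x":2,"y":0,"z":4,"rx":0,"ry":0,"rz":0,"fingers":0.2},
  {"x":2,"y":0,"z":4,"rx":0,"ry":0,"rz":0,"fingers":0.2},
  {"x":2,"y":0,"z":4,"rx":0,"ry":0,"rz":0,"fingers":0.2},
  {"x":2,"y":0,"z":4,"rx":0,"ry":0,"rz":0,"fingers":0.2},
  {"x":2,"y":0,"z":4,"rx":0,"ry":0,"rz":0,"fingers":0.2},
], grip_force=60)

```text
time_s: 4.58
ee_pos: [0.4686, 0.1832, 0.0765]
ee_rot: [2.145, 2.294, 0.001]
force: [-1.3, -0.8, 5.2]
grip_width: 0.365
grasp_force: 59.0
```

```bash
cat >> h.py <<'E'
def cellgo(xm,zm,th,y=0,ex=0,dz=60):
    "TCP delta so that cell_minus lies at xm,y,zm (mm, seat frame) with tilt th"
    c=np.array([xm+30.5*np.cos(th),zm+30.5*np.sin(th)])+dz*np.array([-np.sin(th),np.cos(th)])-ex*np.array([np.cos(th),np.sin(th)])
    p=Ro.from_euler('z',LG[2]).apply([c[0]/1e3-.034,y/1e3,0])+[LG[0],LG[1],.0285+c[1]/1e3]
    go(p,LG[2],th)
def where(ex=0,dz=60):
    s=env.read_state(); R=Ro.from_rotvec(s['ee_rot']); Li=Ro.from_euler('z',-LG[2])
    f=lambda p:Li.apply(s['ee_pos']+R.apply(np.array(p)/1e3)-[LG[0],LG[1],.0285])*1e3+[34,0,0]
    x=Li.apply(R.apply([1,0,0]))
    print("minus",np.round(f([ex-30.5,0,dz]),1),"plus",np.round(f([ex+30.5,0,dz]),1),"tilt",round(np.arcsin(x[2]),3),"yawerr",round(np.arctan2(x[1],x[0]),3),"F(logger)",np.round(Li.apply(s['force']),2),s['grip_width'],s['time_s'])
E
python3 - <<'E'
from h import *
cellgo(-16,120,.7)
E
```

```text
t 4.575 d [-377.9  122.5 -137.4] r [ 0.185  0.684 -0.505] F [-1.27 -0.76  5.23]
```

Call:
arm_command([
  {"x":0,"y":0,"z":-40,"rx":0,"ry":0,"rz":0,"fingers":0.2},
  {"x":0,"y":0,"z":-90,"rx":0,"ry":0,"rz":0,"fingers":0.2},
  {"x":0,"y":0,"z":-150,"rx":0,"ry":0,"rz":0,"fingers":0.2},
  {"x":0,"y":0,"z":-150,"rx":0,"ry":0,"rz":0,"fingers":0.2},
])

```text
time_s: 5.08
ee_pos: [0.4709, 0.1837, 0.2308]
ee_rot: [2.141, 2.29, 0.013]
force: [1.0, 0.1, -1.9]
grip_width: 0.364
grasp_force: 60.3
```

Run:
```python
from h import *
cellgo(-16,120,.7)
```

```text
t 5.075 d [-378.2  119.8   17.6] r [ 0.194  0.685 -0.501] F [ 0.96  0.06 -1.95]
```

Call:
arm_command([
  {"x":-50,"y":16,"z":2,"rx":0.025,"ry":0.09,"rz":-0.066,"fingers":0.2},
  {"x":-100,"y":32,"z":5,"rx":0.05,"ry":0.18,"rz":-0.13,"fingers":0.2},
  {"x":-150,"y":48,"z":7,"rx":0.077,"ry":0.27,"rz":-0.2,"fingers":0.2},
  {"x":-200,"y":64,"z":9,"rx":0.1,"ry":0.36,"rz":-0.265,"fingers":0.2},
  {"x":-250,"y":80,"z":12,"rx":0.128,"ry":0.45,"rz":-0.33,"fingers":0.2},
  {"x":-300,"y":96,"z":14,"rx":0.155,"ry":0.54,"rz":-0.4,"fingers":0.2},
  {"x":-350,"y":112,"z":16,"rx":0.18,"ry":0.63,"rz":-0.46,"fingers":0.2},
  {"x":-378,"y":120,"z":18,"rx":0.194,"ry":0.685,"rz":-0.501,"fingers":0.2},
  {"x":-378,"y":120,"z":18,"rx":0.194,"ry":0.685,"rz":-0.501,"fingers":0.2},
  {"x":-378,"y":120,"z":18,"rx":0.194,"ry":0.685,"rz":-0.501,"fingers":0.2},
])

```text
time_s: 6.32
ee_pos: [0.613, -0.1853, 0.2065]
ee_rot: [-1.17, -2.189, -0.418]
force: [-0.3, -0.9, -1.4]
grip_width: 0.365
grasp_force: 60.1
```

Run:
```python
from h import *
where(); cellgo(-16,60,.7); cellgo(-16,14,.7)
o=[]
for n in("scene","top"):
    c=env.camera(n); p=Ro.from_euler('z',LG[2]).apply([-.034,0,0])+[LG[0],LG[1],.12]
    u,v=proj(c,[p])[0].astype(int); o.append(cv2.resize(c['image'][v-45:v+45,u-50:u+50],(400,360),interpolation=cv2.INTER_CUBIC))
cv2.imwrite("pics/held.png",cv2.convertScaleAbs(np.hstack(o)[:,:,::-1],alpha=1.6))
```

```text
minus [-13.6   3.  112.6] plus [ 32.8   2.5 152.2] tilt 0.706 yawerr -0.01 F(logger) [-0.59  0.75 -1.41] 0.3645984434539136 6.325
t 6.325 d [-35.6   2.8  38.6] r [-0.007 -0.006 -0.007] F [-0.29 -0.91 -1.41]
t 6.325 d [-65.4   3.3  73.6] r [-0.007 -0.006 -0.007] F [-0.29 -0.91 -1.41]
```

View pics/held.png

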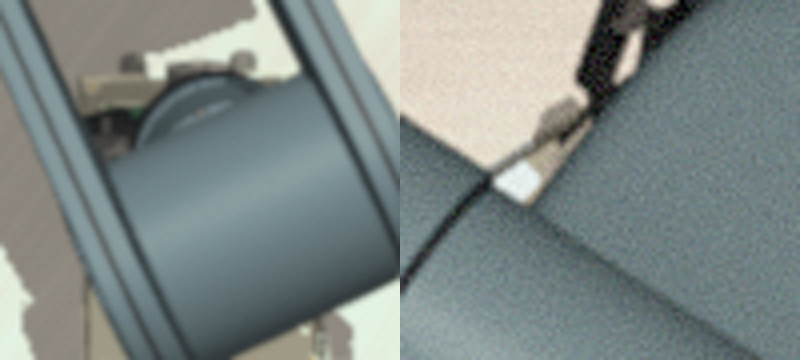

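The arm hides the cell in both views. I'll check the button end using a contrast-stretched crop of the first pictures.

Run:
```python
import cv2,numpy as np
o=[]
for f,(y,x) in (("scene0",(170,350)),("top0",(236,206))):
    i=cv2.imread(f"pics/{f}.png")[y:y+32,x:x+38].astype(float)
    o.append(cv2.resize(np.clip((i-30)*3,0,255).astype(np.uint8),(400,337),interpolation=cv2.INTER_NEAREST))
cv2.imwrite("pics/end.png",np.hstack(o))
```

```text
(no output)
```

View pics/end.png

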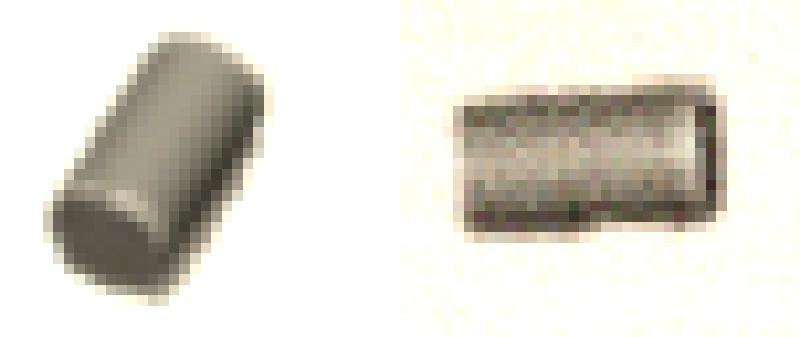

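The visible end is plain, with no button, so the button points along +x of the tool. Descending.

Call:
arm_command([
  {"x":-12,"y":3,"z":13,"rx":-0.007,"ry":-0.006,"rz":-0.007,"fingers":0.2},
  {"x":-24,"y":3,"z":26,"rx":-0.007,"ry":-0.006,"rz":-0.007,"fingers":0.2},
  {"x":-35,"y":3,"z":39,"rx":-0.007,"ry":-0.006,"rz":-0.007,"fingers":0.2},
  {"x":-35,"y":3,"z":39,"rx":-0.007,"ry":-0.006,"rz":-0.007,"fingers":0.2},
  {"x":-35,"y":3,"z":39,"rx":-0.007,"ry":-0.006,"rz":-0.007,"fingers":0.2},
])

```text
time_s: 7.05
ee_pos: [0.6163, -0.1857, 0.1555]
ee_rot: [-1.169, -2.201, -0.426]
force: [0.5, 0.1, -1.6]
grip_width: 0.368
grasp_force: 60.1
```

Run:
```python
from h import *
where(); cellgo(-16,30,.7); cellgo(-16,16,.7)
```

```text
minus [-16.3  -0.2  61.4] plus [ 30.4  -0.2 100.6] tilt 0.698 yawerr 0.001 F(logger) [-0.16 -0.47 -1.61] 0.367883985703192 7.05
t 7.05 d [-20.   -0.2  24.2] r [0.    0.002 0.001] F [ 0.48  0.13 -1.61]
t 7.05 d [-29.   -0.2  34.9] r [0.    0.002 0.001] F [ 0.48  0.13 -1.61]
```

Call:
arm_command([
  {"x":-6,"y":0,"z":8,"rx":0,"ry":0,"rz":0,"fingers":0.2},
  {"x":-12,"y":0,"z":16,"rx":0,"ry":0,"rz":0,"fingers":0.2},
  {"x":-18,"y":0,"z":22,"rx":0,"ry":0,"rz":0,"fingers":0.2},
  {"x":-23,"y":0,"z":28,"rx":0,"ry":0,"rz":0,"fingers":0.2},
  {"x":-29,"y":0,"z":35,"rx":0,"ry":0,"rz":0,"fingers":0.2},
  {"x":-29,"y":0,"z":35,"rx":0,"ry":0,"rz":0,"fingers":0.2},
])

```text
time_s: 7.8
ee_pos: [0.6158, -0.1852, 0.109]
ee_rot: [-1.168, -2.199, -0.426]
force: [0.8, -0.5, -1.4]
grip_width: 0.362
grasp_force: 60.1
```

Run:
```python
from h import *
where(); cellgo(-30,16,.7)
```

```text
minus [-15.5   0.   14.9] plus [31.1  0.1 54.2] tilt 0.7 yawerr 0.0 F(logger) [-0.86 -0.41 -1.43] 0.3623286252042203 7.8
t 7.8 d [-10.4   0.  -10.1] r [-0.001  0.     0.   ] F [ 0.82 -0.48 -1.43]
```

Call:
arm_command([
  {"x":-2.5,"y":0,"z":-2,"rx":0,"ry":0,"rz":0,"fingers":0.2},
  {"x":-5,"y":0,"z":-4.2,"rx":0,"ry":0,"rz":0,"fingers":0.2},
  {"x":-7.6,"y":0,"z":-6.4,"rx":0,"ry":0,"rz":0,"fingers":0.2},
  {"x":-7.6,"y":0,"z":-6.4,"rx":0,"ry":0,"rz":0,"fingers":0.2},
  {"x":-7.6,"y":0,"z":-6.4,"rx":0,"ry":0,"rz":0,"fingers":0.2},
])

```text
time_s: 8.43
ee_pos: [0.6217, -0.1937, 0.1101]
ee_rot: [-1.169, -2.201, -0.426]
force: [-0.5, 0.6, -1.6]
grip_width: 0.366
grasp_force: 60.1
```

```bash
cat > w.py <<'E'
from h import *
import sys
where(); F=[]
for _ in range(4): env.camera("top"); F.append(Ro.from_euler('z',-LG[2]).apply(env.read_state()['force']))
print("Favg",np.round(np.mean(F,0),2))
for a in sys.argv[1:]: cellgo(*eval(a))
E
python3 w.py "(-33,15,.7)"
```

```text
minus [-26.   -0.2  16. ] plus [20.8 -0.2 55.2] tilt 0.698 yawerr 0.001 F(logger) [ 0.79  0.04 -1.63] 0.36550643669354926 8.425
Favg [-0.51 -0.06 -1.25]
t 8.625 d [-6.2 -0.2 -3.9] r [-0.     0.002  0.001] F [ 0.34 -0.63 -1.37]
```

Call:
arm_command([
  {"x":-2,"y":0,"z":-1.3,"rx":0,"ry":0,"rz":0,"fingers":0.2},
  {"x":-4,"y":0,"z":-2.6,"rx":0,"ry":0,"rz":0,"fingers":0.2},
  {"x":-6,"y":0,"z":-4,"rx":0,"ry":0,"rz":0,"fingers":0.2},
  {"x":-6,"y":0,"z":-4,"rx":0,"ry":0,"rz":0,"fingers":0.2},
])

```text
time_s: 9.12
ee_pos: [0.6256, -0.1995, 0.1093]
ee_rot: [-1.168, -2.2, -0.426]
force: [-0.9, 1.0, -1.0]
grip_width: 0.366
grasp_force: 60.1
```

```bash
python3 w.py "(-36,15,.7)"
```

```text
minus [-32.9  -0.2  15.2] plus [13.8 -0.2 54.5] tilt 0.699 yawerr 0.001 F(logger) [ 1.34  0.2  -1.02] 0.36560412149100746 9.125
Favg [ 2.24 -0.05 -0.71]
t 9.325 d [-2.6 -0.2 -1.9] r [-0.     0.001  0.001] F [-1.63  2.06 -0.58]
```

Call:
arm_command([
  {"x":-1.5,"y":0,"z":-1.3,"rx":0,"ry":0,"rz":0,"fingers":0.2},
  {"x":-3.1,"y":0,"z":-2.6,"rx":0,"ry":0,"rz":0,"fingers":0.2},
  {"x":-3.1,"y":0,"z":-2.6,"rx":0,"ry":0,"rz":0,"fingers":0.2},
])

```text
time_s: 9.7
ee_pos: [0.6278, -0.2027, 0.1093]
ee_rot: [-1.168, -2.2, -0.426]
force: [-3.3, 3.6, 0.5]
grip_width: 0.365
grasp_force: 60.1
```

```bash
python3 w.py "(-36,15,.7)"
```

```text
minus [-36.8  -0.2  15.2] plus [ 9.9 -0.2 54.5] tilt 0.699 yawerr 0.001 F(logger) [4.77 0.72 0.45] 0.36539247257095975 9.7
Favg [4.58 0.28 0.7 ]
t 9.9 d [ 0.5 -0.2  0.7] r [-0.     0.001  0.001] F [-3.14  4.02  1.32]
```

Spring contact is found, with the free end near -24 in the seat frame (shift about +3). Pressing in further while still tilted.

```bash
python3 w.py "(-38.9,12,.7)"
```

```text
minus [-36.9  -0.2  15.2] plus [ 9.8 -0.2 54.5] tilt 0.699 yawerr 0.001 F(logger) [5.09 0.35 1.32] 0.3614338712643705 9.9
Favg [4.43 0.27 0.35]
t 10.1 d [-3.6 -0.2  1.2] r [-0.     0.002  0.001] F [-2.12  3.93  0.47]
```

Call:
arm_command([
  {"x":-1.2,"y":0,"z":0.4,"rx":0,"ry":0,"rz":0,"fingers":0.2},
  {"x":-2.4,"y":0,"z":0.8,"rx":0,"ry":0,"rz":0,"fingers":0.2},
  {"x":-3.6,"y":0,"z":1.2,"rx":0,"ry":0,"rz":0,"fingers":0.2},
  {"x":-3.6,"y":0,"z":1.2,"rx":0,"ry":0,"rz":0,"fingers":0.2},
  {"x":-3.6,"y":0,"z":1.2,"rx":0,"ry":0,"rz":0,"fingers":0.2},
])

```text
time_s: 10.72
ee_pos: [0.629, -0.2043, 0.1077]
ee_rot: [-1.168, -2.2, -0.427]
force: [-3.9, 5.2, 8.3]
grip_width: 0.365
grasp_force: 60.4
```

```bash
python3 w.py "(-35.9,10,.4)"
```

```text
minus [-38.8  -0.4  13.7] plus [ 7.9 -0.3 53. ] tilt 0.699 yawerr 0.002 F(logger) [6.56 0.33 8.3 ] 0.3646015331097059 10.725
Favg [6.02 0.65 8.31]
t 10.925 d [16.1 -0.3 16.3] r [ 0.    -0.299  0.002] F [-4.53  4.78  8.14]
```

```bash
python3 w.py "(-37.2,13,.55)" "(-36.2,12,.4)"
```

```text
minus [-38.7  -0.4  13.7] plus [ 7.9 -0.3 53. ] tilt 0.699 yawerr 0.002 F(logger) [6.5  1.08 8.14] 0.36130812629195336 10.925
Favg [6.47 0.56 8.51]
t 11.125 d [ 9.3 -0.3  6.8] r [ 0.    -0.149  0.002] F [-4.22  5.4   8.34]
t 11.125 d [17.2 -0.3 14.6] r [ 0.    -0.299  0.002] F [-4.22  5.4   8.34]
```

Call:
arm_command([
  {"x":4.8,"y":-0.2,"z":3,"rx":0,"ry":-0.075,"rz":0,"fingers":0.2},
  {"x":9.6,"y":-0.3,"z":6.4,"rx":0,"ry":-0.15,"rz":0,"fingers":0.2},
  {"x":13.8,"y":-0.3,"z":10,"rx":0,"ry":-0.225,"rz":0,"fingers":0.2},
  {"x":17.8,"y":-0.3,"z":14,"rx":0,"ry":-0.3,"rz":0,"fingers":0.2},
  {"x":17.8,"y":-0.3,"z":14,"rx":0,"ry":-0.3,"rz":0,"fingers":0.2},
])

```text
time_s: 11.75
ee_pos: [0.6156, -0.1843, 0.108]
ee_rot: [-1.301, -2.454, -0.264]
force: [-2.9, 5.3, 3.6]
grip_width: 0.363
grasp_force: 60.2
```

```bash
python3 w.py "(-35.4,11,.2)"
```

```text
minus [-34.7  -0.5  12.3] plus [21.5 -0.3 36. ] tilt 0.398 yawerr 0.002 F(logger) [ 6.03 -0.61  3.55] 0.36278382175526586 11.75
Favg [ 6.6  -0.18  4.92]
t 11.95 d [11.1 -0.4  8.3] r [ 0.001 -0.199  0.001] F [-3.42  5.63  4.91]
```

Call:
arm_command([
  {"x":3.5,"y":-0.2,"z":2.6,"rx":0,"ry":-0.065,"rz":0,"fingers":0.2},
  {"x":7.4,"y":-0.3,"z":5.3,"rx":0,"ry":-0.13,"rz":0,"fingers":0.2},
  {"x":11,"y":-0.4,"z":8.3,"rx":0,"ry":-0.2,"rz":0,"fingers":0.2},
  {"x":11,"y":-0.4,"z":8.3,"rx":0,"ry":-0.2,"rz":0,"fingers":0.2},
])

```text
time_s: 12.45
ee_pos: [0.6071, -0.1731, 0.1035]
ee_rot: [-1.387, -2.616, -0.139]
force: [-3.7, 5.9, 0.7]
grip_width: 0.367
grasp_force: 60.2
```

```bash
python3 w.py "(-35.4,10,0.05)"
```

```text
minus [-33.8   0.4  10.2] plus [25.9  0.5 22.3] tilt 0.2 yawerr 0.002 F(logger) [ 6.96 -0.24  0.74] 0.36659861365606394 12.45
Favg [ 7.72 -0.18  1.88]
t 12.65 d [8.1 0.4 5.1] r [ 0.    -0.151  0.001] F [-4.35  6.06  2.25]
```

```bash
python3 w.py "(-33.9,8,0.0)"
```

```text
minus [-34.8   0.4  10. ] plus [25.   0.4 22.1] tilt 0.201 yawerr 0.001 F(logger) [7.45 0.21 2.25] 0.3666079308468968 12.65
Favg [8.04 0.32 1.87]
t 12.85 d [11.9  0.4  9.4] r [ 0.    -0.201  0.001] F [-4.76  6.47  1.59]
```

Call:
arm_command([
  {"x":3.6,"y":0.2,"z":3,"rx":0,"ry":-0.067,"rz":0,"fingers":0.2},
  {"x":7.3,"y":0.2,"z":6,"rx":0,"ry":-0.133,"rz":0,"fingers":0.2},
  {"x":11,"y":0.3,"z":9.4,"rx":0,"ry":-0.2,"rz":0,"fingers":0.2},
  {"x":11,"y":0.3,"z":9.4,"rx":0,"ry":-0.2,"rz":0,"fingers":0.2},
  {"x":11,"y":0.3,"z":9.4,"rx":0,"ry":-0.2,"rz":0,"fingers":0.2},
])

```text
time_s: 13.48
ee_pos: [0.6001, -0.163, 0.0956]
ee_rot: [-1.472, -2.773, -0.0]
force: [-4.5, 7.2, -0.3]
grip_width: 0.364
grasp_force: 60.3
```

```bash
python3 w.py; python3 w.py "(-34.6,0.5,0.0)"
```

```text
minus [-34.    0.5   7. ] plus [27.   0.6  7.1] tilt 0.002 yawerr 0.001 F(logger) [ 8.52 -0.28 -0.35] 0.3642896528548774 13.475
Favg [ 8.68  0.07 -0.66]
minus [-34.2   0.5   7. ] plus [26.8  0.5  7.1] tilt 0.002 yawerr 0.001 F(logger) [ 8.54 -0.73 -0.63] 0.3640063801373794 13.675
Favg [ 8.17 -0.1   0.04]
t 13.875 d [-0.2  0.5  6.5] r [-0.001 -0.002  0.   ] F [-4.12  6.68  0.19]
```

Level, with about 11.7 mm of compression and the tip clear of the lip. Now straight down.

Call:
arm_command([
  {"x":0,"y":0.3,"z":2,"rx":0,"ry":0,"rz":0,"fingers":0.2},
  {"x":0,"y":0.5,"z":4,"rx":0,"ry":0,"rz":0,"fingers":0.2},
  {"x":0,"y":0.5,"z":5.5,"rx":0,"ry":0,"rz":0,"fingers":0.2},
  {"x":0,"y":0.5,"z":5.5,"rx":0,"ry":0,"rz":0,"fingers":0.2},
])

```text
time_s: 14.38
ee_pos: [0.6007, -0.163, 0.09]
ee_rot: [-1.473, -2.772, -0.001]
force: [-4.8, 6.7, 0.2]
grip_width: 0.367
grasp_force: 60.3
```

```bash
python3 w.py "(-34.6,0,0.0)"
```

```text
minus [-34.3   0.1   1.5] plus [26.7  0.1  1.6] tilt 0.002 yawerr 0.0 F(logger) [8.25 0.24 0.19] 0.367153514026938 14.375
Favg [ 7.89 -0.42 -0.29]
t 14.575 d [-0.2  0.1  1.5] r [-0.001 -0.002  0.   ] F [-4.98  6.85  0.76]
```

Call:
arm_command([
  {"x":0,"y":0,"z":0.7,"rx":0,"ry":0,"rz":0,"fingers":0.2},
  {"x":0,"y":0,"z":1.5,"rx":0,"ry":0,"rz":0,"fingers":0.2},
  {"x":0,"y":0,"z":1.5,"rx":0,"ry":0,"rz":0,"fingers":0.2},
])

```text
time_s: 14.95
ee_pos: [0.6009, -0.163, 0.0888]
ee_rot: [-1.473, -2.773, -0.001]
force: [-5.0, 7.0, 1.8]
grip_width: 0.366
grasp_force: 60.4
```

```bash
python3 w.py "(-26,0,0.0)"
```

```text
minus [-34.5  -0.1   0.3] plus [26.5 -0.1  0.4] tilt 0.002 yawerr 0.0 F(logger) [8.59 0.25 1.8 ] 0.3660094651231317 14.95
Favg [8.57 0.26 1.87]
t 15.15 d [ 8.6 -0.1  0.4] r [-0.    -0.002  0.   ] F [-4.96  7.79  2.21]
```

Call:
arm_command([
  {"x":2.5,"y":0,"z":0,"rx":0,"ry":0,"rz":0,"fingers":0.2},
  {"x":5,"y":0,"z":0,"rx":0,"ry":0,"rz":0,"fingers":0.2},
  {"x":7,"y":0,"z":0,"rx":0,"ry":0,"rz":0,"fingers":0.2},
  {"x":7,"y":0,"z":0,"rx":0,"ry":0,"rz":0,"fingers":0.2},
])

```text
time_s: 15.65
ee_pos: [0.5977, -0.1583, 0.089]
ee_rot: [1.473, 2.774, -0.001]
force: [-2.9, 2.5, -2.5]
grip_width: 0.361
grasp_force: 60.3
```

```bash
python3 w.py "(-26,0,0.0)"
```

```text
minus [-29.   -0.1   0.5] plus [32.  -0.1  0.5] tilt -0.001 yawerr 0.0 F(logger) [ 3.7   1.   -2.53] 0.36050923160567006 15.65
Favg [ 4.54  0.51 -2.23]
t 15.85 d [ 3.1 -0.1  0.5] r [0.    0.001 0.   ] F [-3.27  2.87 -2.35]
```

Call:
arm_command([
  {"x":1.5,"y":0,"z":0.3,"rx":0,"ry":0,"rz":0,"fingers":0.2},
  {"x":2.7,"y":0,"z":0.5,"rx":0,"ry":0,"rz":0,"fingers":0.2},
  {"x":2.7,"y":0,"z":0.5,"rx":0,"ry":0,"rz":0,"fingers":0.2},
])

```text
time_s: 16.23
ee_pos: [0.5967, -0.1565, 0.089]
ee_rot: [1.472, 2.772, -0.001]
force: [-1.7, 1.1, -2.6]
grip_width: 0.36
grasp_force: 60.2
```

```bash
python3 w.py
```

```text
minus [-27.   -0.4   0.5] plus [34.  -0.3  0.4] tilt -0.003 yawerr 0.001 F(logger) [ 1.81  0.81 -2.56] 0.3599952885766305 16.225
Favg [ 2.93  1.5  -1.07]
```

Call:
arm_command([
  {"x":0,"y":0,"z":0,"rx":0,"ry":0,"rz":0,"fingers":0.45},
  {"x":0,"y":0,"z":0,"rx":0,"ry":0,"rz":0,"fingers":0.6},
  {"x":0,"y":0,"z":0,"rx":0,"ry":0,"rz":0,"fingers":0.7},
  {"x":0,"y":0,"z":0,"rx":0,"ry":0,"rz":0,"fingers":0.7},
  {"x":0,"y":0,"z":-15,"rx":0,"ry":0,"rz":0,"fingers":0.7},
  {"x":0,"y":0,"z":-40,"rx":0,"ry":0,"rz":0,"fingers":0.7},
  {"x":0,"y":0,"z":-80,"rx":0,"ry":0,"rz":0,"fingers":0.7},
  {"x":-20,"y":30,"z":-140,"rx":0,"ry":0,"rz":0,"fingers":0.7},
  {"x":-60,"y":60,"z":-190,"rx":0,"ry":0,"rz":0,"fingers":0.7},
  {"x":-120,"y":60,"z":-200,"rx":0,"ry":0,"rz":0,"fingers":0.7},
  {"x":-180,"y":60,"z":-200,"rx":0,"ry":0,"rz":0,"fingers":0.7},
  {"x":-200,"y":60,"z":-200,"rx":0,"ry":0,"rz":0,"fingers":0.7},
])

```text
time_s: 17.92
ee_pos: [0.7587, -0.2912, 0.2901]
ee_rot: [1.475, 2.77, -0.002]
force: [-0.3, 0.2, -0.2]
grip_width: 0.701
grasp_force: 0.0
```

Run:
```python
from h import *
print(env.read_state()['ee_pos'],env.read_state()['force'])
o=[]
for n in("scene","top"):
    c=env.camera(n); p=Ro.from_euler('z',LG[2]).apply([-.02,0,0])+[LG[0],LG[1],.03]
    u,v=proj(c,[p])[0].astype(int); o.append(cv2.resize(c['image'][v-45:v+45,u-50:u+50],(400,360),interpolation=cv2.INTER_CUBIC))
cv2.imwrite("pics/seated.png",cv2.convertScaleAbs(np.hstack(o)[:,:,::-1],alpha=1.6))
```

```text
[ 0.75870075 -0.29118814  0.29007507] [-0.34556887  0.20799226 -0.20398876]
```

View pics/seated.png

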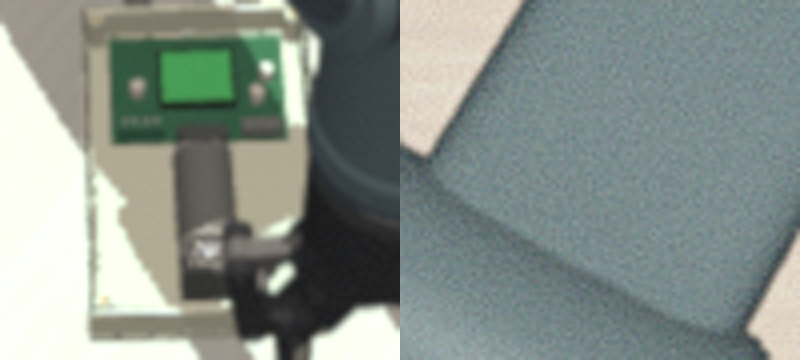

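The scene crop shows the cell lying in the cradle, aligned with the holder. Its front end is under the lip at (203,135) and its rear end is against the coil at (205,240). The gripper is well clear above, so I'm handing the job in.

```bash
python3 -c "
from workcell import env
print(env.close_job())"
```

```text
the job is handed in; nothing more can be done
None
```

The cell is in the holder, level and under the lip with the spring behind it, the gripper is clear, and the job was handed in at about 18 s of the 72 s; no verdict came back, and I inferred which end is the button from the plain opposite end, never seeing it directly.

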